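Lay the amber bottle in its sloped display cradle

TASK

Pick up the amber dressing bottle and lay it in the sloped steel cradle with the orange stop, cap end up, label facing squarely out of the cradle towards the customer, and its base fully home, touching the orange stop. It is glass: ease it down gently until it rests on the stop and only then let go, never letting it slide or drop onto the stop, and leave the other bottles and the jars where they are.

Things in the scene. Friction and masses are not known exactly. Their poses are not given: they have to be found in the camera images.
- amber_bottle: Amber bottle to display, orange band on its label: glass bottle, 200 mm tall, about 0.35 kg. Body 56 mm across to 122 mm height, shoulder, then straight neck and black cap 28 mm across from 145 to 200 mm. Origin: centre of its underside; z up its axis to the cap; x out through the middle of the label, which wraps only the front half. Starts upright.
- amber_bottle_label (a point): Middle of the amber bottle's label, on its surface: 28 mm from the axis along the bottle's x, 66 mm up.
- amber_cradle: Cradle with orange stop and +x edge: fixed plank 190 x 110 x 16 mm with two V yokes of 8 mm steel bar (slippery: a bottle let go slides down them), in which a bottle leans 30 deg from upright, cap up on the -x (robot) side, base low to +x. Origin: centre of plank's underside. Yokes 45 and 115 mm up from the stop's lowest setting, arms 40 mm to each side, top 0.18 m up.
- amber_stop: Orange stop plate, 60 x 50 x 8 mm, across the cradle's low end; clamped anywhere over 25 mm along the slope. Origin: on its upper face, where the base centre of a seated bottle comes. z: up the slope along a seated bottle's axis; x: square to that, out of the cradle, up and to the +x side; y: across. The plate reaches 3 mm to +x and 57 mm to -x of the origin.
- green_cradle: A second, empty cradle with a green stop plate and strip, of the same build as amber_cradle; not for the amber bottle.
- green_bottle: Bystander: green bottle of the same shape, standing.
- red_bottle: Bystander: dark red bottle of the same shape, standing.
- jar0: Bystander: closed jar 63 mm across, 84 mm high, standing on the counter; origin at the centre of its underside.
- jar1: Bystander: closed jar 63 mm across, 84 mm high, standing on the counter; origin at the centre of its underside.
- jar2: Bystander: closed jar 63 mm across, 84 mm high, standing on the counter; origin at the centre of its underside.
- jar3: Bystander: closed jar 63 mm across, 84 mm high, standing on the counter; origin at the centre of its underside.
Things that resemble listed ones, but are neither listed nor needed, are in the scene too. Leave any turquoise look-alike of the amber_cradle alone.

How it is judged (in metres and radians):
On the way, in this order (a step that is already met when the one before it is completed fails the run):
1. the amber bottle is lifted clear of the counter (height (world z) of amber_bottle above 0.045 m), for 0.2 s.
2. the amber bottle lies home in the cradle with the orange stop (z of amber_bottle in the frame of amber_stop between -0.004 and 0.004 m and x of amber_bottle in the frame of amber_stop between -0.007 and 0.007 m and y of amber_bottle in the frame of amber_stop between -0.007 and 0.007 m and angle between the z axis of amber_bottle and the z axis of amber_stop, either way round below 0.09 rad and x of amber_bottle_label in the frame of amber_stop above 0.018 m and y of amber_bottle_label in the frame of amber_stop between -0.015 and 0.015 m), for 0.2 s.
At the end, for the whole second after the job is handed in: The amber bottle lies still and released in the cradle with the orange stop, cap end up: base pressing on the stop (over 0.3 N), centre within 4 mm of its face and 7 mm of its origin in the other two directions, axis within 0.09 rad of the slope, label facing out within about 30 degrees (all of step 2 and contact force between amber_bottle and amber_stop above 0.3 N and linear speed of amber_bottle below 0.02 m/s and angular speed of amber_bottle below 0.2 rad/s); the robot touches nothing.
It fails at once if the amber bottle moves faster than 80 mm/s within 10 mm of its resting place on the stop (dropped, or let slide) (distance between amber_bottle and amber_stop below 0.01 m and linear speed of amber_bottle above 0.08 m/s).
It fails at once if the amber bottle is pressed or knocked against its cradle with more than 60 N (contact force between amber_bottle and amber_cradle above 60 N).
It fails at once if another bottle or a jar is moved by more than 25 mm or tipped over (distance of any of green_bottle, red_bottle, jar0, jar1, jar2, jar3 from where it was at the start of the episode above 0.025 m or angle between any of green_bottle, red_bottle, jar0, jar1, jar2, jar3's own z axis and vertical above 0.35 rad).
It also fails if it takes over 43 s, if anything falls off the work surface, if the arm or the gripper's body presses on something with over 40 N, if the wrist force passes 120 N, or if a joint passes its speed limit or range.

ROBOT

A 6-joint arm with a two-finger parallel gripper is mounted at the origin on the work surface. World frame = base frame: x ahead of the robot, y to its left, z up, the work surface at z = 0. Lengths are in mm, angles in rad, forces in N, time in s.
With the tool pointing down it reaches from about 275 to 725 mm from the base axis. Payload 15.9 kg.
Tool frame: the origin (TCP) lies midway between the tips of the shut fingers; the grasp point (between the pads) lies 19 mm behind it; z points along the fingers, y is the line along which they close (so a half turn about z gives the same grasp; the last joint's range is limited). The gripper opens to 85 mm and grips with 20 to 120 N. Pads are 22 mm wide; open, the fingers measure 114 mm over their backs; the gripper's body (76 mm by 85 mm) begins 54 mm behind the grasp point. The pads swing forward as they close: fully open they stand 13 mm farther back than shut.
Start: joints at [-1.305, 0.213, -0.034, 1.323, 0, 1.571], TCP at [131.335, -482.428, 231.306] pointing down, gripper open.
Joint ranges: [-2.98, 2.98], [-0.74, 1.72], [-1.14, 1.35], [-2.1, 2.04], [-1.57, 1.44], [-3.14, 3.14]. Speed limits (rad/s): [1.89, 1.89, 2.39, 2.57, 3.14, 3.14].

INTERFACE

Orientations are given as a unit quaternion [x, y, z, w].
In Python, from cell import env, jaws, solver, sense, imaging, spot_in, outline_of, landmark_of gives the robot as it stands. Calls block until the motion is done:
- env.movep(position, orientation): joint-space move of the TCP to a pose.
- env.servo_line(position, orientation=None, feed=150, contact_N=None): straight line of the TCP; orientation=None keeps the orientation; feed is the mean speed in mm/s. With contact_N (N) it stops when the force on the tool has changed by that much, and returns True; else False.
- env.goto_joints(angles): joint-space move.
- jaws.open_jaws() and jaws.close_gripper(): open the fingers fully, or close them until they stop; the grip force is fixed at half the most.
- env.dwell(seconds).
- solver.solve_ik(position, orientation): joint angles nearest the present ones, or None.
- sense(): the state.
- imaging.camera(name): name is "side" or "top"; returns a dict with "image" (384x512x3 uint8, blue, green, red), "K" (3x3 intrinsics, pixels), "R" (3x3) and "t" (3): a world point X has camera coordinates R X + t. Camera axes: x right, y down, z forward; pixel columns grow to the right and rows downward; lengths in mm; the calibration is good to about 2 mm. A picture is of the moment at which its call begins. There is no depth.
A pose or a line that the arm cannot do raises env.PlanningError and nothing moves.
- env.hand_in(): hands the job in; it is judged then, once.
Trained networks look in a picture, given as the dict that the camera call returned (one of the last four; its "shot" number tells which), for a name from the list of things; names that differ only in an ending like _2 or _b are one class to them, and where a whole thing is asked for, a point or a joint stands for the part that bears it (a point fixed in the world has none). Each returns a list of dicts, best first, with "conf" (0 to 1); they miss things now and then, are a little off and sometimes report something else, mostly with a low value. They report only what shows in the picture. A call takes as long as a camera call. They do not tell look-alikes from the thing itself.
- spot_in(picture, thing): "xyz" ([x, y, z] in mm, in the coordinates of the camera as it stood for that picture, good to about 4 mm: the middle of the surface that is visible of it).
- outline_of(picture, thing): "region" (384x512 bool, what is visible of it).
- landmark_of(picture, thing): "xyz" ([x, y, z] in mm, in the coordinates of the camera as it stood for that picture, good to about 4 mm: a listed point, or the origin of a listed thing).
The state is a dict: "time": time; "q": joint angles; "qd": joint speeds; "tau": joint torques, N m; "tcp_pos": TCP position; "tool_rot": TCP orientation; "force": force on the tool from outside, world axes, zero at the start; "ft_torque": the same for the moment, N m; "opening": finger opening in mm; "grip_force": force on a finger pad.
Only numpy, scipy, OpenCV 4.12 (cv2) and the standard library are available. Lean on these libraries where they do the work, as an engineer would, in place of code of your own. Each camera call takes 0.05 s, during which the arm holds its last target. There are 200 camera calls.

## Working session

There is one attempt and no reset: what is moved stays moved. The work goes in short steps, each a Python script; the robot and the scene stay as the last script left them, time stands still between calls to the robot, and variables do not carry over. Pictures are saved under pics/ and viewed, at most 10 in all, crops included, and the job is handed in when it is done.

```bash
mkdir -p pics; ls
cat > h.py <<'E'
import numpy as np, cv2
from cell import env, jaws, solver, sense, imaging, spot_in, outline_of, landmark_of
def w(c,p): return np.asarray(c["R"]).T@(np.asarray(p)-np.asarray(c["t"]))
def px(c,X):
    v=np.asarray(c["K"])@(np.asarray(c["R"])@np.asarray(X)+np.asarray(c["t"])); return v[:2]/v[2]
E
python3 - <<'E'
from h import *
np.set_printoptions(precision=1,suppress=True)
for n in("side","top"):
    c=imaging.camera(n); cv2.imwrite(f"pics/{n}0.png",c["image"])
    print(n,"campos",w(c,[0,0,0]),np.array(c["R"])[2])
    for th in("amber_bottle","amber_bottle_label","amber_cradle","amber_stop","green_bottle","jar0"):
        for d in landmark_of(c,th)[:5]:
            X=w(c,d["xyz"]); print(th,round(d["conf"],2),X,px(c,X))
print(sense()["time"])
E
```

```text
pics
side campos [ 438.4 -907.7 1174.7] [ 0.1  0.6 -0.8]
amber_bottle 0.7 [ 576.3 -252.1    3. ] [269.7 266.9]
amber_bottle_label 0.93 [ 604.5 -261.4   66. ] [281.2 257.3]
amber_bottle_label 0.23 [378.8 -31.6  -2.8] [196.2 212.4]
amber_cradle 0.82 [ 305.8 -233.1    3.4] [173.3 271.1]
amber_cradle 0.66 [669.3  41.8   1. ] [285.  185.1]
amber_stop 0.59 [ 363.2 -236.5   73.3] [191.6 257.1]
amber_stop 0.49 [716.6  40.8  87.8] [301.8 166.2]
amber_stop 0.26 [ 503.3 -406.6   -2.7] [250.6 322.3]
green_bottle 0.77 [ 512.9 -126.7   -1.5] [242.6 233.4]
jar0 0.91 [795.3 -77.3   0.4] [331.2 210.9]
jar0 0.84 [376.8 -29.7  -1. ] [195.5 211.6]
jar0 0.83 [ 697.9 -248.    -0.6] [311.3 261.9]
jar0 0.61 [360.5 213.9   2.4] [187.2 154.2]
jar0 0.32 [714.3  41.9  90.8] [301.1 165.3]
top campos [ 485.2  -36.4 1257.2] [ 0. -0. -1.]
amber_bottle 0.89 [ 573.6 -254.5    0. ] [310.1 185. ]
amber_bottle_label 0.66 [ 598.7 -259.    64.9] [314.9 175.4]
amber_bottle_label 0.44 [ 506.5 -126.2    1.6] [271.5 206.2]
amber_cradle 0.73 [669.2  41.2  -0.9] [219.4 157.5]
amber_cradle 0.62 [ 308.1 -231.1    4.9] [305.3 267. ]
amber_stop 0.7 [712.4  41.1  87.9] [217.3 139.3]
amber_stop 0.52 [ 361.7 -239.5   72.3] [311.1 252.4]
green_bottle 0.73 [ 509.  -127.9    0.3] [272.  205.5]
jar0 0.85 [ 695.3 -247.3   -0.8] [306.9 148.2]
jar0 0.84 [795.2 -75.4  -2.5] [254.2 119.1]
jar0 0.8 [377.9 -32.8  -1.2] [243.6 246.4]
jar0 0.7 [ 602.8 -258.8   62.4] [314.7 174.2]
0.7
```

Run:
```python
import cv2
a=cv2.imread("pics/side0.png");cv2.imwrite("pics/side_c.png",cv2.resize(a[110:350,110:400],None,fx=2.5,fy=2.5,interpolation=cv2.INTER_CUBIC))
a=cv2.imread("pics/top0.png");cv2.imwrite("pics/top_c.png",cv2.resize(a[90:330,130:400],None,fx=2.5,fy=2.5,interpolation=cv2.INTER_CUBIC))
```

```text
(no output)
```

View pics/side_c.png

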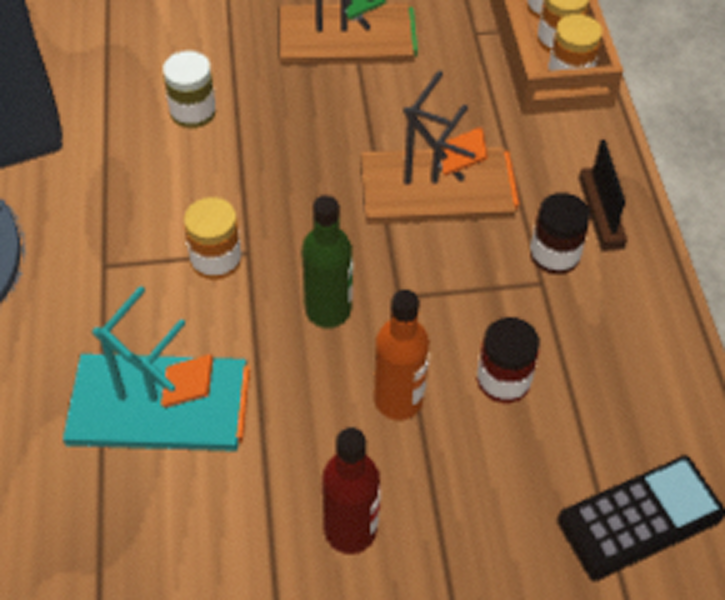

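View pics/top_c.png

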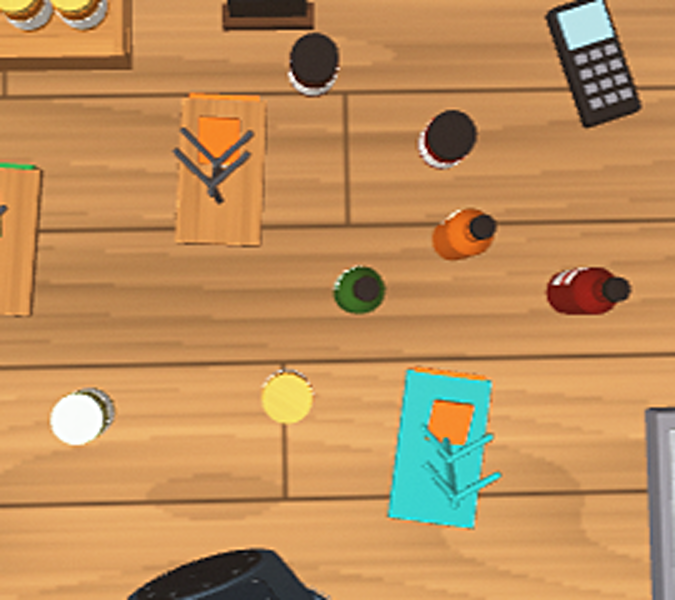

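Side picture: the amber (orange) bottle is at px (270,262). The other bottles are green (241,218) and red (250,306). There are three cradles: wooden plank with orange stop and edge at (285,185), the turquoise look-alike at (173,271), and the green one at (247,122). I choose the amber bottle and the wooden cradle with the orange stop. Both crops confirm this, and in the top view they are at px (312,183) and (219,157). Next I refine the poses.

```bash
cat > meas.py <<'E'
from h import *
from scipy.optimize import minimize
np.set_printoptions(precision=2,suppress=True)
near={"amber_bottle":[575,-253,0],"amber_bottle_label":[602,-260,66],"amber_cradle":[669,41,0],"amber_stop":[714,41,88]}
acc={(n,k):[] for n in("side","top") for k in near}
for n in("side","top"):
    masks=[];bm=[]
    for i in range(5):
        c=imaging.camera(n)
        for k,v in near.items():
            acc[n,k]+= [X for X in (w(c,d["xyz"]) for d in landmark_of(c,k)) if np.linalg.norm(X-v)<25][:1]
        for d in outline_of(c,"amber_cradle"):
            r=np.array(d["region"]); u=px(c,[669,41,16]).astype(int)
            if r[u[1]-12:u[1]+12,u[0]-12:u[0]+12].mean()>.4: masks.append(r); break
    m=(np.mean(masks,0)>.5)
    S=8
    def poly(p):
        cs,sn=np.cos(p[2]),np.sin(p[2])
        pts=np.array([px(c,[p[0]+cs*a-sn*b,p[1]+sn*a+cs*b,z]) for a in(-95,95) for b in(-55,55) for z in(0,16)],np.float32)
        return cv2.convexHull(pts)
    # pixel-centre subpixel IoU at S x
    M=cv2.resize(m.astype(np.uint8),None,fx=S,fy=S,interpolation=cv2.INTER_NEAREST)
    def cost(p):
        im=np.zeros_like(M);cv2.fillPoly(im,[np.round((poly(p)+.5)*S).astype(np.int32)],1)
        return -(im&M).sum()/(im|M).sum()
    best=min((minimize(cost,[669,41,y0],method="Nelder-Mead",options=dict(initial_simplex=[[669,41,y0],[675,41,y0],[669,47,y0],[669,41,y0+.08]])) for y0 in(-.1,0,.05)),key=lambda r:r.fun)
    print(n,"plank fit",best.x,best.fun,len(masks))
for k in near:
    for n in("side","top"):
        a=np.array(acc[n,k]); print(k,n,len(a),a.mean(0) if len(a) else 0,a.std(0) if len(a) else 0)
print(sense()["time"])
E
python3 meas.py
```

```text
side plank fit [ 745.   -107.      0.49] 0.0 5
top plank fit [893.67 132.33  -4.74] 0.0 5
amber_bottle side 4 [ 576.37 -255.15    0.66] [1.51 0.58 2.05]
amber_bottle top 5 [ 575.45 -256.38   -0.8 ] [1.15 0.75 2.23]
amber_bottle_label side 4 [ 600.17 -259.61   64.16] [1.48 1.15 1.44]
amber_bottle_label top 5 [ 601.42 -259.2    63.24] [1.31 1.6  0.87]
amber_cradle side 5 [668.83  41.02   0.26] [1.09 1.22 1.13]
amber_cradle top 4 [669.53  40.81  -3.16] [1.61 1.98 1.22]
amber_stop side 5 [717.04  41.65  88.32] [1.36 0.96 1.61]
amber_stop top 5 [715.62  41.16  86.1 ] [1.71 1.56 1.08]
3.7meas.py:25: RuntimeWarning: overflow encountered in scalar negative
  return -(im&M).sum()/(im|M).sum()
```

```bash
sed -i 's/return -(im&M).sum()\/(im|M).sum()/return -float((im\&M).sum())\/float((im|M).sum())/; s/range(5)/range(4)/' meas.py; python3 meas.py
cat > plan.py <<'E'
from h import *
from scipy.spatial.transform import Rotation as Ro
def pick_R(yaw,s): # tool z=-Zb, y=s*Yb
    B=Ro.from_euler('z',yaw).as_matrix(); return B@np.diag([-s,s,-1.])
def stop_R(yaw): return Ro.from_euler('z',yaw).as_matrix()@Ro.from_euler('y',-np.pi/6).as_matrix()
def place_R(yaw,s): return stop_R(yaw)@np.diag([-s,s,-1.])
q=lambda M: Ro.from_matrix(M).as_quat().tolist()
E
python3 - <<'E'
from plan import *
np.set_printoptions(precision=2,suppress=True)
for s in(1,-1):
    for y,p,f in((-.15,[576,-256,153],pick_R),(-.15,[576,-256,300],pick_R),(-.15,[576,-256,400],pick_R),(-.05,np.array([716,41,87])+stop_R(-.05)@[0,0,153],place_R),(-.05,np.array([716,41,87])+stop_R(-.05)@[60,0,170],place_R),(-.05,np.array([716,41,87])+stop_R(-.05)@[0,0,300],place_R)):
        r=solver.solve_ik(list(p),q(f(y,s))); print(s,np.array(p),None if r is None else np.array(r))
E
```

```text
side plank fit [667.66  44.13  -0.04] -0.8254433654531139 4
top plank fit [667.46  43.85  -0.06] -0.9619643462857573 3
amber_bottle side 4 [ 575.95 -253.66    2.52] [1.4  1.84 0.66]
amber_bottle top 4 [ 576.59 -256.84    0.05] [1.89 1.26 1.1 ]
amber_bottle_label side 4 [ 601.17 -261.45   63.82] [0.49 1.38 1.21]
amber_bottle_label top 4 [ 601.02 -258.82   63.33] [1.23 0.5  0.82]
amber_cradle side 4 [669.4   42.26   1.4 ] [1.89 0.79 0.79]
amber_cradle top 4 [671.03  39.75  -3.11] [0.94 0.75 1.34]
amber_stop side 4 [716.55  42.96  90.22] [0.8  0.48 1.58]
amber_stop top 4 [714.44  41.32  87.55] [1.46 2.15 1.27]
6.1
1 [ 576 -256  153] [-0.42  0.51  0.19  1.25  0.   -0.27]
1 [ 576 -256  300] [-0.42  0.52  0.58  1.63  0.   -0.27]
1 [ 576 -256  400] None
1 [639.6   44.82 219.5 ] [ 0.11  0.07 -0.39  0.6  -0.08  0.14]
1 [683.    42.65 264.22] [ 0.1   0.14 -0.2   0.72 -0.07  0.13]
1 [566.19  48.5  346.81] [ 0.14 -0.11 -0.24  0.93 -0.09  0.16]
-1 [ 576 -256  153] [-0.42  0.51  0.19  1.25  0.    2.87]
-1 [ 576 -256  300] [-0.42  0.52  0.58  1.63  0.    2.87]
-1 [ 576 -256  400] None
-1 [639.6   44.82 219.5 ] [ 0.11  0.07 -0.39  0.6  -0.08 -3.  ]
-1 [683.    42.65 264.22] [ 0.1   0.14 -0.2   0.72 -0.07 -3.02]
-1 [566.19  48.5  346.81] [ 0.14 -0.11 -0.24  0.93 -0.09 -2.98]
```

Run:
```python
from plan import *
np.set_printoptions(precision=2,suppress=True)
Q=q(pick_R(-.17,1)); b=[576.2,-255.5]
env.movep(b+[300],Q); 
env.servo_line(b+[152],Q,feed=120)
f0=np.array(sense()["force"])
jaws.close_gripper(); s=sense(); print(s["opening"],s["grip_force"],np.array(s["force"])-f0)
env.servo_line(b+[300],Q,feed=120)
s=sense(); print(s["opening"],np.array(s["force"])-f0,np.array(s["tcp_pos"]),s["time"])
for n in("side","top"):
    c=imaging.camera(n); cv2.imwrite(f"pics/lift_{n}.png",c["image"])
    for k in("amber_bottle","amber_bottle_label"):
        for i in range(2):
            for d in landmark_of(c,k)[:1]: print(n,k,w(c,d["xyz"]),d["conf"])
u=px(c,[576,-255,150]).astype(int)
a=cv2.imread("pics/lift_side.png");cv2.imwrite("pics/lift_c.png",cv2.resize(a[120:330,180:400],None,fx=2.5,fy=2.5))
```

```text
26.966564025129436 59.28974658250809 [ 0.41 -2.49  1.69]
26.370753692845586 [ 0.59  0.83 -4.49] [ 576.   -255.38  299.37] 11.275
side amber_bottle [ 578.38 -252.92  149.58] 0.84
side amber_bottle [ 578.38 -252.92  149.58] 0.84
side amber_bottle_label [ 602.89 -257.55  211.62] 0.61
side amber_bottle_label [ 602.89 -257.55  211.62] 0.61
top amber_bottle [ 576.46 -256.21  146.01] 0.6
top amber_bottle [ 576.46 -256.21  146.01] 0.6
top amber_bottle_label [ 599.85 -256.97  210.54] 0.78
top amber_bottle_label [ 599.85 -256.97  210.54] 0.78
```

View pics/lift_c.png

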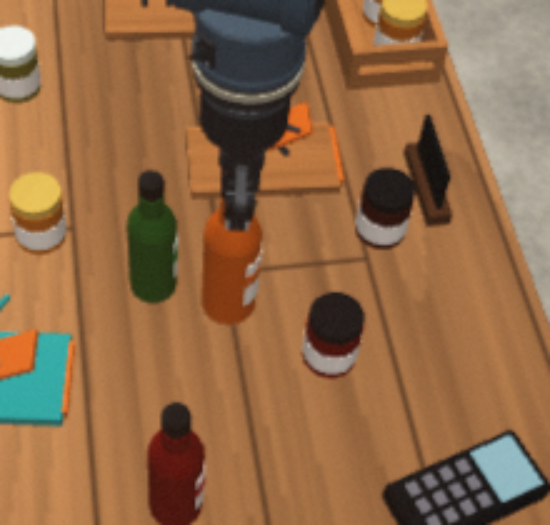

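The amber bottle hangs upright in the gripper at crop px (232,260), label to +x, and nothing else has moved. Next is transit to a pose out in front of the cradle.

```bash
cat >> plan.py <<'E'
YC=-.05; O=np.array([715.5,41.3,88.]); H=152
def T(x,y,z): return (O+stop_R(YC)@np.array([x,y,z+H])).tolist()
E
python3 - <<'E'
from plan import *
np.set_printoptions(precision=2,suppress=True)
Q=q(place_R(YC,1))
P=np.array(T(60,0,25)); V=P.copy(); V[1]-=150
env.movep(V.tolist(),Q); env.servo_line(P.tolist(),Q,feed=100)
s=sense(); print(s["opening"],np.array(s["force"]),np.array(s["tcp_pos"])-P,s["time"])
for n in("side","top"):
  for i in range(3):
    c=imaging.camera(n)
    for k in("amber_bottle","amber_bottle_label","amber_stop"):
        for d in landmark_of(c,k)[:3]:
            X=w(c,d["xyz"]); L=stop_R(YC).T@(X-O)
            if np.linalg.norm(L)<130: print(n,k,L,round(d["conf"],2))
  cv2.imwrite(f"pics/pre_{n}.png",cv2.resize(c["image"][90:260,180:400] if n=="side" else c["image"][80:230,140:340],None,fx=3,fy=3,interpolation=cv2.INTER_CUBIC))
a,b=cv2.imread("pics/pre_side.png"),cv2.imread("pics/pre_top.png")
E
```

```text
26.647735812540347 [ 0.34 -0.43 -3.44] [ 0.05 -0.49  0.  ] 14.45
side amber_bottle [59.77  1.85 24.98] 0.56
side amber_bottle [-84.2    1.24 -52.86] 0.45
side amber_bottle_label [81.69  2.11 89.35] 0.68
side amber_bottle_label [-82.5   -2.39 -54.57] 0.54
side amber_stop [ 1.29 -0.37 -0.11] 0.71
side amber_bottle [57.37  1.65 24.81] 0.67
side amber_stop [ 0.13  1.6  -1.92] 0.47
side amber_stop [58.86  2.34 24.28] 0.41
side amber_bottle [55.07  1.95 21.65] 0.65
side amber_bottle_label [83.93  1.37 91.45] 0.96
side amber_stop [ 2.95 -1.3   0.55] 0.64
top amber_bottle [59.57 -0.37 22.03] 0.57
top amber_bottle_label [82.51  2.89 86.98] 0.78
top amber_bottle [56.79 -2.07 23.49] 0.85
top amber_bottle [58.96  0.11 24.59] 0.65
top amber_bottle_label [84.16  2.25 88.84] 0.95
```

View pics/pre_side.png

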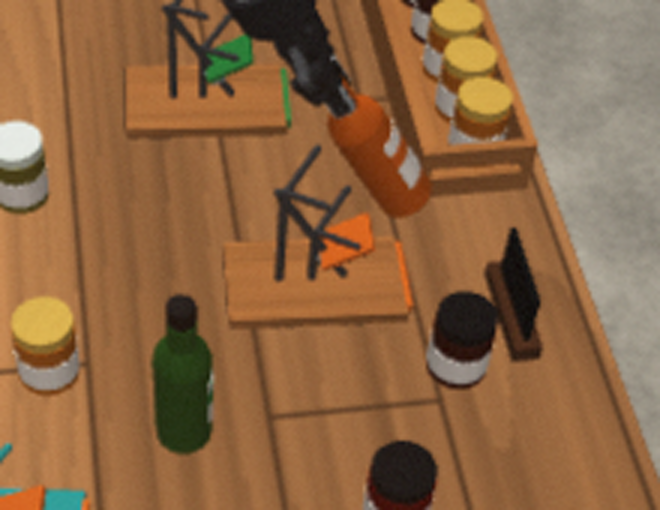

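The bottle (crop px 380,150) is tilted in front of and parallel to the yokes, label outward. It lines up with the stop at crop px (345,242). Now ease it in, then down onto the stop.

Run:
```python
from plan import *
np.set_printoptions(precision=2,suppress=True)
Q=q(place_R(YC,1)); S=stop_R(YC)
def loc():
    s=sense(); return S.T@(np.array(s["tcp_pos"])-O)-[0,0,H], S.T@np.array(s["force"]), round(s["time"],2)
env.servo_line(T(15,0,25),Q,feed=60); print(loc())
h=env.servo_line(T(-4,0,25),Q,feed=12,contact_N=4); print("x",h,*loc())
x=loc()[0]
if x[0]>-3.9:
    h=env.servo_line(T(x[0]+1.0,x[1],25),Q,feed=10); print(*loc())
```

```text
(array([15.47,  0.02, 25.13]), array([-2.05, -0.13, -2.58]), 16.55)
x True [ 3.92  0.36 25.07] [ 3.5   2.03 -1.86] 17.52
[ 4.7   0.46 24.84] [ 0.74  2.48 -1.21] 17.89
```

Run:
```python
from plan import *
np.set_printoptions(precision=2,suppress=True)
Q=q(place_R(YC,1)); S=stop_R(YC)
def loc():
    s=sense(); return S.T@(np.array(s["tcp_pos"])-O)-[0,0,H], S.T@np.array(s["force"]), S.T@np.array(s["ft_torque"]),round(s["time"],2)
env.servo_line(T(7,0,25),Q,feed=20); print(*loc())
env.servo_line(T(7,2,25),Q,feed=20); print(*loc())
h=env.servo_line(T(-4,2,25),Q,feed=12,contact_N=4); print("x",h,*loc())
```

```text
[ 6.58 -0.29 24.72] [-1.51 -0.11 -2.08] [ 0.02  0.87 -0.02] 18.15
[ 6.81  2.03 24.9 ] [-2.47 -1.16 -3.32] [0.07 0.9  0.05] 18.4
x True [ 3.13  1.64 25.01] [ 2.49 -1.86  0.88] [-0.33 -0.41 -0.04] 18.9
```

Run:
```python
from plan import *
np.set_printoptions(precision=2,suppress=True)
Q=q(place_R(YC,1)); S=stop_R(YC)
def loc():
    s=sense(); return S.T@(np.array(s["tcp_pos"])-O)-[0,0,H], S.T@np.array(s["force"]), S.T@np.array(s["ft_torque"]),round(s["time"],2)
env.servo_line(T(6,1.,25),Q,feed=20)
h=env.servo_line(T(-4,1.,25),Q,feed=12,contact_N=4); l=loc(); print("x",h,*l)
x=l[0][0]+.5
env.servo_line(T(x,1.,25),Q,feed=8); print(*loc())
env.servo_line(T(x,1.,6),Q,feed=25,contact_N=12); print(*loc())
h=env.servo_line(T(x,1.,-6),Q,feed=8,contact_N=5); print("z",h,*loc())
for n in("side","top"):
    c=imaging.camera(n)
    for k in("amber_bottle","amber_bottle_label","amber_stop"):
        for d in landmark_of(c,k)[:2]:
            L=S.T@(w(c,d["xyz"])-O)
            if np.linalg.norm(L)<130: print(n,k,L,round(d["conf"],2))
    cv2.imwrite(f"pics/seat_{n}.png",cv2.resize(c["image"][110:210,220:360] if n=="side" else c["image"][90:200,150:300],None,fx=5,fy=5,interpolation=cv2.INTER_CUBIC))
```

```text
x True [ 3.08  1.25 25.04] [3.42 1.17 0.64] [ 0.25 -0.46  0.08] 19.69
[ 3.58  1.15 24.93] [ 1.4   2.63 -2.18] [ 0.73 -0.06 -0.04] 20.05
[3.38 1.01 5.81] [ 2.29  2.87 -5.02] [ 0.92 -0.4   0.04] 20.96
z True [3.63 1.17 5.44] [ 2.33  0.94 -0.18] [ 0.17 -0.18  0.04] 21.31
side amber_bottle [6.04 3.15 6.63] 0.89
side amber_bottle_label [27.12  2.31 70.72] 0.61
side amber_stop [ 1.66 -0.72 -0.02] 0.46
top amber_bottle [ 0.55 -0.4   2.42] 0.55
top amber_bottle_label [29.63  4.08 68.47] 0.75
top amber_bottle_label [-86.27  -3.25 -55.25] 0.62
```

View pics/seat_side.png

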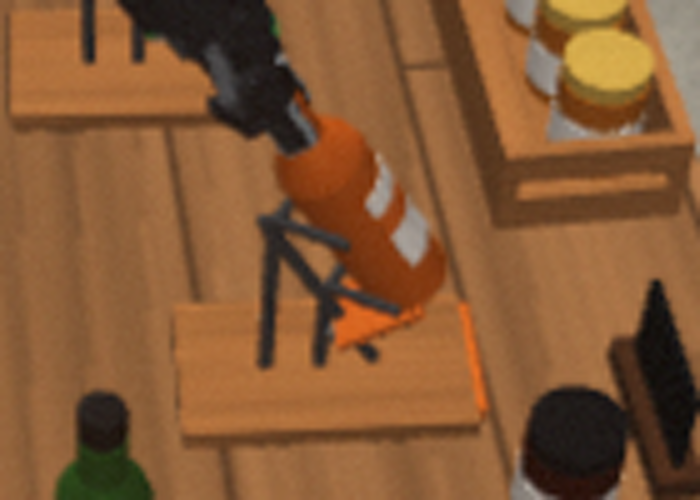

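The bottle lies in the yokes with its base close above the stop (crop px ~(415,310)). The trigger at z=5.4 looks like a false one from settling, so I continue gently.

Run:
```python
from plan import *
np.set_printoptions(precision=2,suppress=True)
Q=q(place_R(YC,1)); S=stop_R(YC)
def loc():
    s=sense(); return S.T@(np.array(s["tcp_pos"])-O)-[0,0,H], S.T@np.array(s["force"]), S.T@np.array(s["ft_torque"]),round(s["time"],2)
env.dwell(.2); print(*loc())
h=False;z=loc()[0][2]
x=3.4
while not h and z>-8:
    z-=1.0
    h=env.servo_line(T(x,1.,z),Q,feed=6,contact_N=8); env.dwell(.1); l=loc(); print(h,*l)
    h=h or l[1][2]>4
```

```text
[3.58 1.34 5.31] [ 3.84 -1.11  0.51] [-0.36 -0.33  0.06] 21.91
False [3.37 1.17 4.23] [ 2.68  1.96 -1.91] [ 0.42 -0.47 -0.03] 22.34
False [3.42 1.11 3.28] [ 3.56  2.7  -1.85] [ 0.63 -0.51 -0.07] 22.76
False [3.36 1.07 2.26] [ 2.97  2.72 -1.7 ] [ 0.78 -0.57  0.04] 23.18
False [3.38 1.07 1.26] [ 3.9   2.94 -0.61] [ 0.9  -0.57 -0.03] 23.59
False [3.36 1.02 0.22] [ 4.52  3.25 -1.58] [ 0.84 -0.66 -0.01] 24.01
False [ 3.39  1.03 -0.77] [ 4.34  3.03 -0.71] [ 0.82 -0.75 -0.04] 24.43
True [ 4.02  1.14 -0.89] [ 1.53 -0.6   5.64] [0.06 0.29 0.05] 24.73
```

Run:
```python
from plan import *
np.set_printoptions(precision=2,suppress=True)
Q=q(place_R(YC,1)); S=stop_R(YC)
def loc():
    s=sense(); return S.T@(np.array(s["tcp_pos"])-O)-[0,0,H], S.T@np.array(s["force"]), S.T@np.array(s["ft_torque"]),round(s["time"],2)
env.dwell(.2);print(*loc())
h=env.servo_line(T(3.4,1.,-1.3),Q,feed=5,contact_N=10);env.dwell(.1);print(h,*loc())
h=env.servo_line(T(3.2,1.,-1.8),Q,feed=5,contact_N=10);env.dwell(.1);print(h,*loc())
```

```text
[ 4.03  1.17 -0.88] [1.   0.99 5.43] [ 0.12  0.27 -0.01] 24.93
False [ 3.8   1.   -0.85] [2.12 2.36 7.32] [ 0.77 -0.23 -0.02] 25.44
True [ 4.07  1.14 -0.89] [-0.49  0.26  6.42] [0.11 0.4  0.03] 25.75
```

It is firmly on the stop: z holds at -0.9 while the force rises. Release and retreat up the axis.

Run:
```python
from plan import *
np.set_printoptions(precision=2,suppress=True)
Q=q(place_R(YC,1)); S=stop_R(YC)
jaws.open_jaws(); env.dwell(.2)
s=sense(); print(s["opening"],s["force"],s["time"])
env.servo_line(T(4,1.,100),Q,feed=80)
for n in("side","top"):
  for i in range(3):
    c=imaging.camera(n)
    for k in("amber_bottle","amber_bottle_label","amber_stop"):
        for d in landmark_of(c,k)[:2]:
            L=S.T@(w(c,d["xyz"])-O)
            if np.linalg.norm(L)<130: print(n,k,L,round(d["conf"],2))
  cv2.imwrite(f"pics/end_{n}.png",cv2.resize(c["image"][90:210,220:380] if n=="side" else c["image"][90:200,150:300],None,fx=5,fy=5,interpolation=cv2.INTER_CUBIC))
print(sense()["time"])
```

```text
85.41891854914378 [-0.07 -0.47 -0.02] 26.5583
side amber_bottle [5.14 4.84 0.79] 0.94
side amber_bottle_label [28.16  0.08 63.64] 0.9
side amber_stop [1.43 1.18 1.33] 0.63
side amber_bottle [ 6.87  2.33 -1.66] 0.74
side amber_stop [3.71 1.06 0.7 ] 0.56
side amber_bottle [4.95 3.14 1.36] 0.56
side amber_bottle_label [27.88  3.01 63.08] 0.9
side amber_stop [-0.97  0.47 -0.41] 0.62
top amber_bottle [ 5.45 -1.63 -3.89] 0.57
top amber_bottle_label [29.24  1.26 60.29] 0.94
top amber_bottle [ 0.65  1.   -4.29] 0.78
top amber_bottle_label [28.55  2.84 63.65] 0.61
top amber_bottle [ 1.29 -0.58 -4.25] 0.58
top amber_bottle_label [29.71  3.78 62.7 ] 0.88
29.1667
```

View pics/end_side.png

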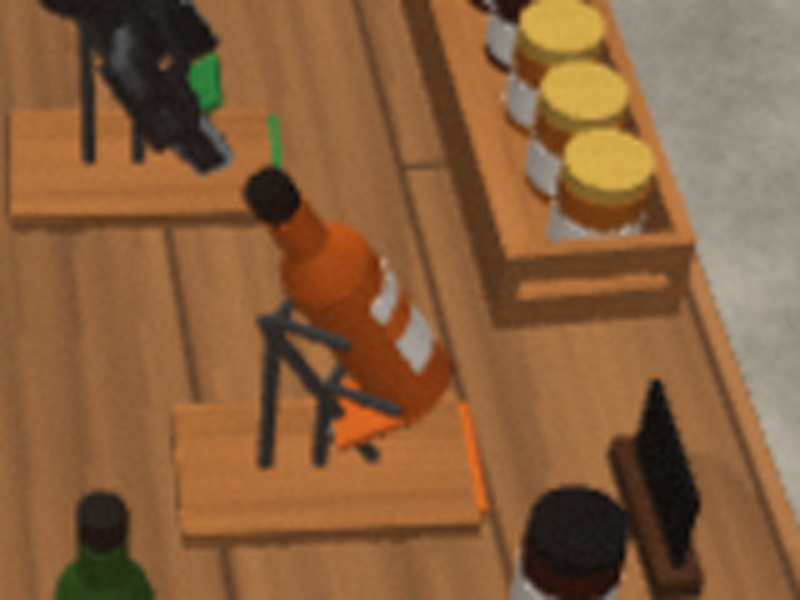

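The released bottle rests in the orange-stop cradle (crop px 365,320). Its cap is up, the label faces out, its base is on the stop, and the gripper is clear at crop px (210,160).

```bash
python3 -c "
from h import *
print(env.hand_in())"
```

```text
the job is handed in; nothing more can be done
None
```

The amber bottle is in the wooden cradle with the orange stop, cap up, label facing out and base on the stop; it was eased down and then released, and the job was handed in at about 29 s of the 43 s limit, with no verdict returned.

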